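# Fill a kit crate with one circuit board and two capacitors

## Robot

A 7-joint arm with a two-finger parallel gripper is mounted at the origin on the work surface. World frame = base frame: x ahead of the robot, y to its left, z up, the work surface at z = 0. Lengths are in m, angles in rad, forces in N, time in s.
With the tool pointing down it reaches from about 0.35 to 0.9 m from the base axis. Payload 8.1 kg.
Tool frame: the origin (TCP) lies midway between the tips of the shut fingers; the grasp point (between the pads) lies 19 mm behind it; z points along the fingers, y is the line along which they close (so a half turn about z gives the same grasp; the last joint's range is limited). The gripper opens to 92 mm and grips with 3 to 60 N. Pads are 19 mm wide; open, the fingers measure 130 mm over their backs; the gripper's body (75 mm by 190 mm) begins 47 mm behind the grasp point.
Start: joints at [-0.103, 0.434, 0.025, 1.573, -0.012, 1.134, -0.075], TCP at [0.625, -0, 0.227] pointing down, gripper open.
Joint ranges: [-2.62, 2.62], [-0.44, 2.09], [-1.27, 1.32], [0.08, 2.57], [-1.32, 4.46], [0.12, 2], [-2.74, 2.74]. Speed limits (rad/s): [2.22, 2.22, 3.01, 3.01, 3.14, 3.14, 3.14].

## Interface

Orientations are given as a rotation vector (axis times angle).
In Python, from cell import observe, cams, job gives the robot as it stands. The module is installed in compiled form; this text tells all that it offers.
- The arm moves only by the tool step_arm, never from a script. Its argument "steps" is a list of rows, each a list of 6 numbers: the shift along the world's x, y, z in mm, then the turn, a rotation vector about the world's x, y, z in rad. In form: [[dx, dy, dz, rx, ry, rz], ...]. A call has 1 to 20 rows; each row shifts and turns the commanded pose from where the row before left it; what a row does not reach is not made up. A row lasts 1/12 s, in which the tool goes at most 41.7 mm and 7.16 degrees, less where a joint would pass 70% of its speed; a pose out of reach is approached as far as the arm can. A call with a gripper value outside its range is refused whole. "gripper" is the opening, from 0 (shut) to 1 (fully open), set as the call begins (left out, the last holds). The fingers move at their own pace and stop on an object; "force" is the grip in N (left out, the last holds). Time passes only in rows, so rows that do not move let the fingers close. It gives the time, the measured TCP pose, the force, the opening and the grip force at its end, in the units of the state.
- observe(): the state, without advancing time (a new reading comes with each control period).
- cams.get_image(name): name is "scene" or "side" or "wrist"; returns the picture (480x640x3 uint8, red, green, blue); there is no depth.
- cams.get_calibration(name): a dict with "fov_y" (degrees; the focal length in pixels is half the picture's height over the tangent of half this angle, whatever the lens; pixels are square), "cx", "cy" (the principal point, pixels), "dist_coeffs" ([k1, k2, p1, p2, k3] as OpenCV has them; the pictures are not rectified), "world_to_cam" (4x4, takes a point from world to camera coordinates). Camera axes: x right, y up, looking along -z (the intrinsics and any distortion apply to the point x, -y, -z); pixel columns grow to the right and rows downward; lengths in m; the calibration is good to about 2 mm. A picture is of the moment at which its call begins: read the wrist's pose just before it. get_calibration takes no time and is no camera call; for the wrist camera it gives the pose at the moment of the call.
- job.sign_off(): hands the job in; it is judged then, once.
The state is a dict: "clock": time; "joints": joint angles; "dq": joint speeds; "joint_efforts": joint torques, N m; "position": TCP position; "ee_rot": TCP orientation; "force": force on the tool from outside, world axes, zero at the start; "ft_torque": the same for the moment, N m; "width": opening from 0.0 (shut) to 1.0 (fully open); "gripper_force": force on a finger pad.
Only numpy, scipy, OpenCV 4.12 (cv2) and the standard library are available. Lean on these libraries where they do the work, as an engineer would, in place of code of your own. Each camera call takes 0.05 s, during which the arm holds its last target. There are 200 camera calls.

## Task

Complete the kit in the black divided crate: stand one blue capacitor upright on each of the two green pads, one per cell, and slide the green circuit board with the red grip rail straight up out of the rack and stand it, rail up, in either one of the two long narrow cells along the crate's near side, right down on the cell floor. Set the parts down without dropping or tipping them, and leave the blue board, the chokes already in the crate and the screwdriver where they are.

Things in the scene. Friction and masses are not known exactly. Their poses are not given: they have to be found in the camera images.
- crate: black divided crate fixed to the bench, 125 (x) x 260 (y) x 45 mm high, floor and walls 4 mm thick; origin at the centre of its underside, x across it away from the robot, y along it. Far side: four square cells 60 x 60 mm, centres at x = 28.5, y = -96, -32, 32, 96 mm. Near side: the two narrow board cells. Between them a trough 34 mm wide with brass stand-offs, not used
- slot_left (a point): centre of the floor of the left (+y) narrow board cell: 15 mm wide (crate x), 124 mm long (crate y), 41 mm deep, open at the top; at x = -51, y = 64, z = 4 mm in the crate. A board may lean on the wall there
- slot_right (a point): the same for the right (-y) narrow board cell, at x = -51, y = -64, z = 4 mm in the crate
- pad_a: thin green square pad, 56 x 56 x 3 mm, lying fixed on the floor of one of the four square crate cells: it marks a cell that wants a capacitor; origin at the centre of its underside (on the cell floor), axes parallel to the crate's
- pad_b: thin green square pad, 56 x 56 x 3 mm, lying fixed on the floor of one of the four square crate cells: it marks a cell that wants a capacitor; origin at the centre of its underside (on the cell floor), axes parallel to the crate's
- cap_a: blue screw-terminal capacitor, a plain upright cylinder 40 mm in diameter and 80 mm high (two brass terminals on its black top, 3 mm high, need not be avoided), standing on the bench; origin at the centre of its underside, z up; about 150 g. The two capacitors are alike
- cap_b: blue screw-terminal capacitor, a plain upright cylinder 40 mm in diameter and 80 mm high (two brass terminals on its black top, 3 mm high, need not be avoided), standing on the bench; origin at the centre of its underside, z up; about 150 g. The two capacitors are alike
- rack: card rack fixed to the bench: aluminium base 120 (x) x 136 (y) x 10 mm with two end plates up to 80 mm high, each with yellow lips forming vertical grooves 7 mm wide and 9 mm deep, open at the top; two slots along y at x = -32 and +32 mm; boards stand on the base; origin at the centre of its underside
- board: the wanted green circuit board with a red grip rail, about 140 g. Stands in a rack slot: plate 3 mm thick (x), 100 wide (y), 108 high, components up to 5 mm high on its faces; along the whole top edge a grip rail 10 thick (x), 100 long (y), 14 high: 120 mm in all. Origin at the middle of the lower edge, z up, x normal to the board
- spare_board: the other board, blue with a bare aluminium rail, same size, in the other slot; leave alone. Stands in a rack slot: plate 3 mm thick (x), 100 wide (y), 108 high, components up to 5 mm high on its faces; along the whole top edge a grip rail 10 thick (x), 100 long (y), 14 high: 120 mm in all. Origin at the middle of the lower edge, z up, x normal to the board
- choke_a: copper-and-steel choke on a white base, 44 x 44 x 31 mm, lower than the crate's walls, already in one of the square cells; origin at the centre of its underside. Leave alone
- choke_b: copper-and-steel choke on a white base, 44 x 44 x 31 mm, lower than the crate's walls, already in one of the square cells; origin at the centre of its underside. Leave alone
- screwdriver: screwdriver 170 mm long lying on the bench beyond the work, along its own x, origin at the middle of its length or near it. Leave alone

How it is judged:
By the outcome, as a careful person would: the job done as asked, in the order asked, and still so for the second after the job is handed in, with the robot touching nothing.
It also fails if it takes over 66 s, if anything falls off the work surface, if the arm or the gripper's body presses on something with over 40 N, if the wrist force passes 120 N, or if a joint passes its speed limit or range.

## Working session

There is one attempt and no reset: what is moved stays moved. The work goes in short steps, Python scripts to look and compute and a tool call to move; the robot and the scene stay as the last step left them, time stands still between calls to the robot, and variables do not carry over. Pictures are saved under pics/ and viewed, at most 11 in all, crops included, and the job is handed in when it is done.

Besides the shell and the picture viewer there is one more tool, called after "Request:" as a command line: name --pt "numbers of a row" for each row, then --argument value for the rest. step_arm: Moves the arm, as the interface text tells. Its arguments: {"type":"object","properties":{"steps":{"type":"array","items":{"type":"array","items":{"type":"number"}}},"gripper":{"type":"number"},"force":{"type":"number"}},"required":["steps"]}

```bash
mkdir -p pics
cat > h.py <<'E'
import numpy as np, cv2
from cell import observe, cams, job
def cal(n):
    c=cams.get_calibration(n); f=240/np.tan(np.radians(c['fov_y'])/2)
    K=np.array([[f,0,c['cx']],[0,f,c['cy']],[0,0,1.]]); return K,np.array(c['dist_coeffs'],float),np.array(c['world_to_cam'])
def rays(n,px,C=None):
    K,D,T=C or cal(n); u=cv2.undistortPoints(np.array(px,float).reshape(-1,1,2),K,D).reshape(-1,2)
    d=np.c_[u[:,0],-u[:,1],-np.ones(len(u))]@T[:3,:3]
    return -T[:3,:3].T@T[:3,3], d/np.linalg.norm(d,axis=1)[:,None]
def plane(n,px,z,C=None):
    o,d=rays(n,px,C); return o+d*((z-o[2])/d[:,2])[:,None]
def tri(*od):
    A=0;b=0
    for o,d in od:
        P=np.eye(3)-np.outer(d,d); A=A+P; b=b+P@o
    p=np.linalg.solve(A,b); return p,[np.linalg.norm((np.eye(3)-np.outer(d,d))@(p-o)) for o,d in od]
def proj(n,X,C=None):
    K,D,T=C or cal(n); X=np.atleast_2d(X)@T[:3,:3].T+T[:3,3]; X=X*[1,-1,-1]
    return cv2.projectPoints(X,np.zeros(3),np.zeros(3),K,D)[0].reshape(-1,2)
def snap(n,f):
    C=cal(n); im=cams.get_image(n); cv2.imwrite(f'pics/{f}.png',im[:,:,::-1]); np.savez(f'pics/{f}.npz',K=C[0],D=C[1],T=C[2]); return im,C
def load(f):
    z=np.load(f'pics/{f}.npz'); return cv2.imread(f'pics/{f}.png')[:,:,::-1],(z['K'],z['D'],z['T'])
E
python3 - <<'E'
from h import *
for n in('scene','side','wrist'):
    im,C=snap(n,n+'0'); print(n,np.round(-C[2][:3,:3].T@C[2][:3,3],3),np.round(C[2][:3,:3][2],2),C[0][0,0],C[1])
print(observe())
E
```

```text
scene [1.038 0.546 0.792] [0.42 0.54 0.73] 589.7942471605159 [-0.1896958  0.         0.         0.         0.       ]
side [0.56  0.731 0.831] [-0.04  0.7   0.72] 614.7156623147661 [0.06324192 0.         0.         0.         0.        ]
wrist [0.625 0.071 0.384] [0.   0.26 0.96] 406.1856699028787 [-0.01324493  0.          0.          0.          0.        ]
{'clock': 0.15, 'joints': array([-0.10263497,  0.43505554,  0.02497426,  1.57385495, -0.01155881,
        1.13396107, -0.07508316]), 'dq': array([-8.70146565e-05, -1.14278533e-03,  5.94222313e-04, -3.97066098e-03,
        6.90920265e-04,  5.17235474e-05,  4.60603200e-04]), 'joint_efforts': array([ 9.13879558e-04, -6.68263149e+01,  9.85680185e-01, -3.14695251e+01,
       -6.03506877e-02,  3.94195947e-02,  8.07748006e-05]), 'position': array([ 6.24642666e-01, -3.67340253e-05,  2.26142664e-01]), 'ee_rot': array([-2.22094811e+00, -2.22094995e+00,  1.40828430e-03]), 'force': array([-0.1969083 , -0.20871666, -0.34573921]), 'ft_torque': array([ 0.02994661,  0.01943975, -0.03634089]), 'gripper_force': 0.0, 'width': 1.0042694195505535}
```

View pics/scene0.png

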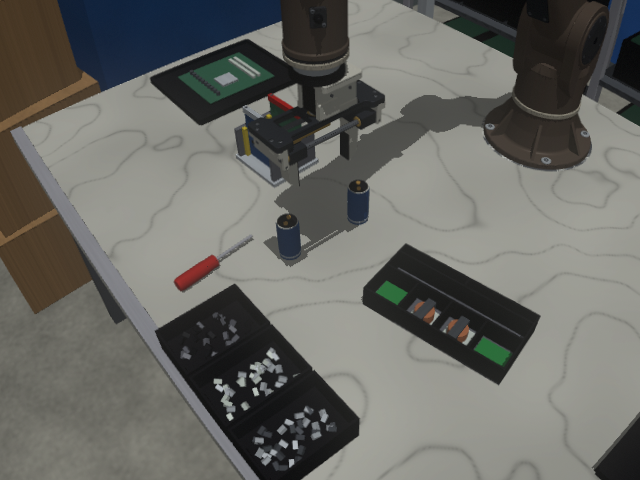

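View pics/side0.png

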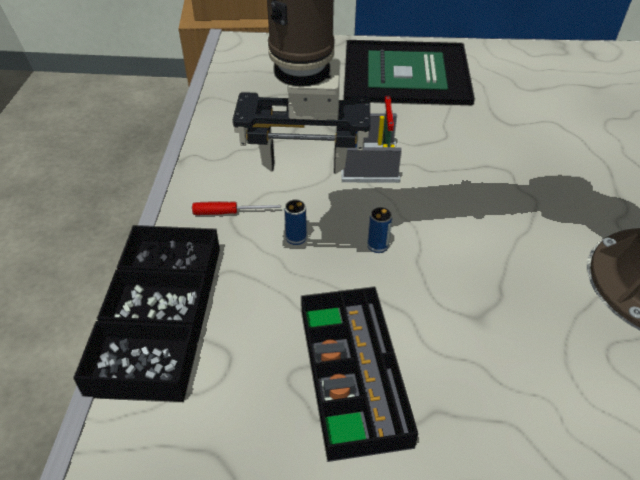

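View pics/wrist0.png

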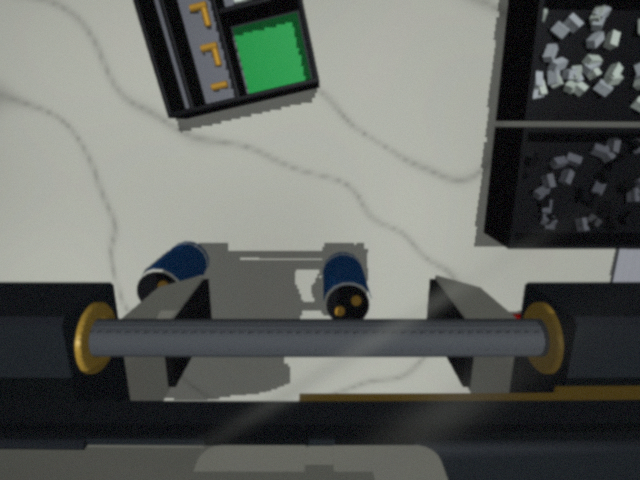

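The scene view shows caps at about (288,235) and (358,200), with the crate at (450,310). The pads are in its two end cells and the chokes in the middle two. The rack is behind the gripper at (280,150), and the red rail is at about (285,105). In the side view the caps are at (295,222) and (380,230), the pads at (324,317) and (347,428), and the red rail at (389,112). The wrist view has +y up and +x right.

Run:
```python
from h import *
def comps(m,amin):
    n,l,s,c=cv2.connectedComponentsWithStats(m.astype(np.uint8)); return [(s[i].tolist(),np.round(c[i],1).tolist(),l==i) for i in range(1,n) if s[i][4]>amin]
for n in('scene','side'):
    im,C=load(n+'0'); r,g,b=[im[:,:,i].astype(int) for i in range(3)]
    for nm,m,a in(('blue',(b>r+30)&(b>g+15)&(np.arange(480)[:,None]>150),100),('green',(g>r+60)&(g>b+40),100),('red',(r>g+90)&(r>b+80),30)):
        for s,c,mm in comps(m,a):
            print(n,nm,s,c)
            if nm=='green': print('   pad ',plane(n,[c],.007,C).round(3))
    # crate black
    m=(im.max(2)<60); 
    for s,c,mm in comps(m,1500):
        k=cv2.approxPolyDP(cv2.convexHull(cv2.findContours(mm.astype(np.uint8),0,2)[0][0]),4,True).reshape(-1,2)
        print(n,'black',s,c,k.tolist())
s,_=load('scene0');d,_=load('side0')
a=cv2.resize(s[165:275,260:390],None,fx=3,fy=3,interpolation=0)
b=cv2.resize(d[185:265,270:410],None,fx=2.8,fy=2.8,interpolation=0)
c=cv2.resize(d[280:465,290:425],None,fx=2,fy=2,interpolation=0)
M=np.zeros((600,800,3),np.uint8)
M[:330,:390]=a;M[335:335+b.shape[0],:b.shape[1]]=b;M[:370,410:680]=c
cv2.imwrite('pics/m1.png',M[:,:,::-1])
```

```text
scene green [377, 282, 29, 22, 338] [391.3, 292.3]
   pad  [[0.576 0.12  0.007]]
scene green [475, 338, 34, 27, 433] [491.8, 351.0]
   pad  [[0.535 0.31  0.007]]
scene red [272, 96, 20, 13, 57] [281.9, 102.1]
scene red [176, 257, 40, 28, 214] [193.9, 271.0]
scene black [57, 0, 65, 91, 2513] [85.8, 37.8] [[57, 0], [84, 0], [115, 21], [121, 40], [106, 89], [76, 65]]
scene black [278, 0, 71, 64, 3888] [313.9, 29.2] [[346, 0], [348, 45], [342, 57], [305, 63], [285, 55], [279, 0]]
scene black [435, 0, 175, 114, 11155] [540.3, 45.6] [[577, 107], [549, 113], [524, 104], [444, 23], [435, 0], [609, 0], [606, 32]]
scene black [150, 40, 235, 128, 9552] [269.7, 101.1] [[150, 78], [249, 40], [344, 63], [384, 100], [348, 159], [298, 167], [199, 124]]
scene black [483, 95, 106, 75, 3380] [532.7, 132.2] [[588, 152], [568, 167], [529, 166], [497, 151], [486, 139], [483, 121], [512, 95], [577, 114]]
scene black [363, 244, 177, 140, 10038] [451.7, 309.4] [[405, 244], [539, 316], [499, 383], [363, 303], [364, 287]]
scene black [155, 284, 204, 196, 17802] [256.1, 384.5] [[156, 330], [234, 284], [358, 418
[... 287 characters left out ...]
23.7, 317.0]
   pad  [[0.586 0.118 0.007]]
side green [327, 413, 39, 31, 935] [345.7, 427.8]
   pad  [[0.544 0.31  0.007]]
side red [385, 97, 9, 33, 153] [388.9, 112.6]
side red [192, 202, 44, 12, 451] [213.9, 207.1]
side black [267, 0, 67, 64, 3694] [300.8, 28.6] [[332, 0], [333, 46], [326, 57], [295, 63], [272, 53], [267, 0]]
side black [233, 40, 241, 109, 7998] [362.9, 92.6] [[463, 45], [472, 104], [354, 147], [250, 143], [234, 125], [241, 93], [348, 40]]
side black [74, 226, 146, 176, 15114] [151.4, 314.4] [[215, 230], [219, 251], [183, 400], [83, 395], [74, 376], [132, 227]]
side black [302, 288, 116, 173, 8309] [356.9, 374.6] [[374, 288], [416, 441], [410, 448], [328, 460], [302, 296]]
```

View pics/m1.png

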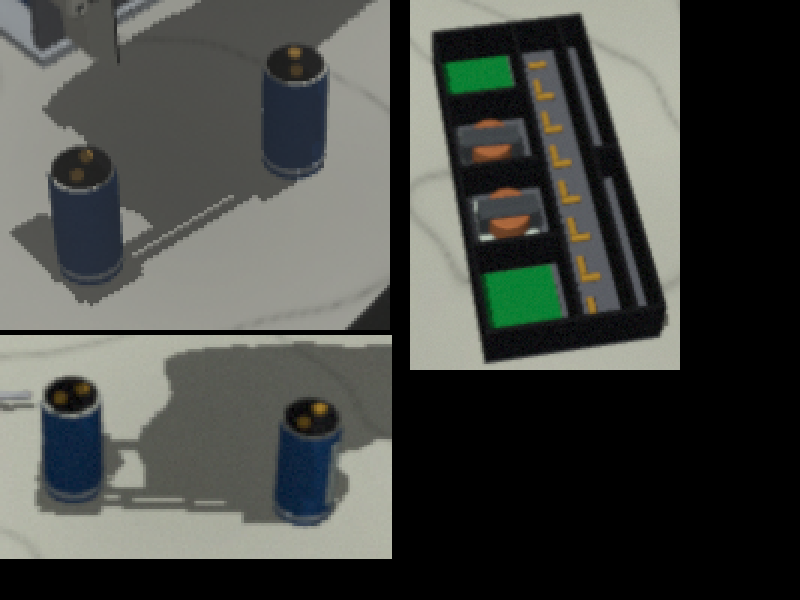

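The mosaic gives the cap-top ellipse centres. In the scene view they are at (288.2,221) and (358.7,186.3); in the side view they are at (295.5,206.6) and (381,214.3). Next I triangulate these and the crate's rim corners.

Run:
```python
from h import *
_,Cs=load('scene0');_,Cd=load('side0')
for nm,a,b in(('capFar',(288.2,221),(295.5,206.6)),('capNear',(358.7,186.3),(381,214.3)),('x-y-',(405,244),(374,288)),('x+y-',(363,287),(302,296)),('x-y+',(539,316),(416,441))):
    s=rays('scene',[a],Cs);d=rays('side',[b],Cd)
    p,e=tri((s[0],s[1][0]),(d[0],d[1][0])); print(nm,p.round(4),np.round(e,4))
# crate model fit check: from corners
```

```text
capFar [ 0.647  -0.07    0.0784] [0.0001 0.0001]
capNear [ 0.4944 -0.0599  0.0779] [0.0002 0.0002]
x-y- [0.5044 0.0762 0.04  ] [0.0014 0.0014]
x+y- [0.6225 0.0994 0.0378] [0.0008 0.0008]
x-y+ [0.4474 0.3313 0.035 ] [0.0056 0.0056]
```

Request:
step_arm --pt "-13 24 22 0 0 0" --pt "-13 24 22 0 0 0" --pt "-13 24 22 0 0 0" --pt "-13 24 22 0 0 0" --pt "-13 24 22 0 0 0" --pt "-13 24 22 0 0 0" --pt "0 0 0 0 0 0" --pt "0 0 0 0 0 0"

```text
clock: 0.82
position: [0.5468, 0.1459, 0.36]
ee_rot: [2.217, 2.225, 0.004]
force: [0.6, -0.6, -1.0]
width: 1.004
gripper_force: 0.0
```

Run:
```python
from h import *
w,_=snap('wrist','wrist1');s,_=snap('scene','scene1');d,_=snap('side','side1');print(observe()['position'])
M=np.zeros((600,800,3),np.uint8)
M[:300,:400]=cv2.resize(w[:300,120:520],None,fx=1,fy=1)
M[:300,410:800]=cv2.resize(s[80:180,225:355],None,fx=3,fy=3,interpolation=0)
b=cv2.resize(d[85:190,330:415],None,fx=2.8,fy=2.8,interpolation=0);M[304:304+b.shape[0],:b.shape[1]]=b[:296]
cv2.imwrite('pics/m2.png',M[:,:,::-1])
```

```text
[0.54706611 0.14257547 0.35766422]
```

View pics/m2.png

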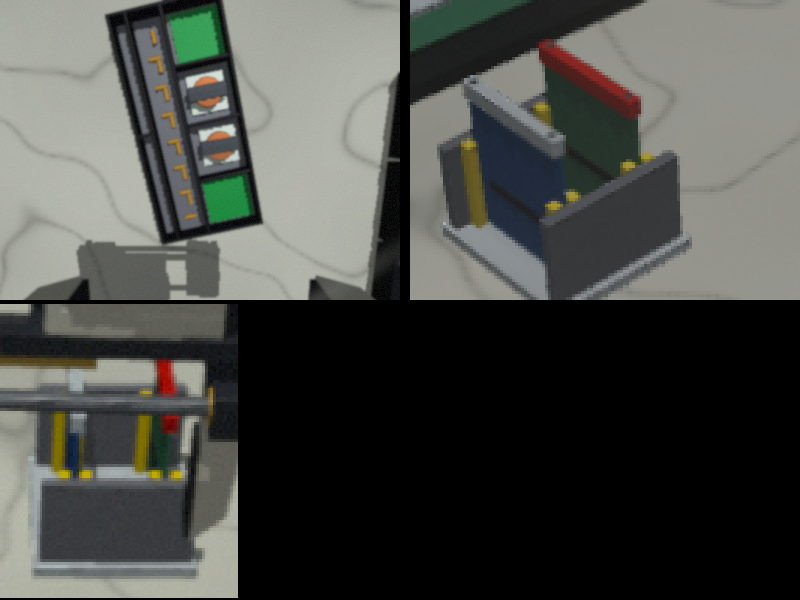

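In the mosaic, the wrist crop shows the whole crate with both pads clear, at about (315,35) and (347,198) in the picture. The scene crop shows the red rail fully visible, running from about (269,95) to (301,115).

Run:
```python
from h import *
w,C=load('wrist1');r,g,b=[w[:,:,i].astype(int) for i in range(3)]
m=(w.max(2)<70);m[:,:200]=0;m[:,400:]=0;m[250:]=0
m=cv2.morphologyEx(m.astype(np.uint8),3,np.ones((25,25)))
cs=max(cv2.findContours(m,0,2)[0],key=cv2.contourArea);h=cv2.convexHull(cs)
k=cv2.approxPolyDP(h,6,True).reshape(-1,2);print(k.tolist())
P=plane('wrist',k,.045,C);print(P.round(4).tolist(),[np.linalg.norm(P[i]-P[i-1]).round(4) for i in range(len(P))])
R=cv2.minAreaRect((P[:,:2]*1000).astype(np.float32));print(R)
for s in cv2.findContours(((g>r+60)&(g>b+40)).astype(np.uint8),0,2)[0]:
    if cv2.contourArea(s)>300:
        q=plane('wrist',s.reshape(-1,2),.007,C)[:,:2]*1000; print('pad',cv2.minAreaRect(q.astype(np.float32)),len(s))
def red(n):
    im,C=load(n);r,g,b=[im[:,:,i].astype(int) for i in range(3)];m=(r>g+70)&(r>b+60)
    m[:80]=0;m[135:]=0; v,u=np.nonzero(m);return np.c_[u,v],C
for n in('scene1','side0'):
    q,C=red(n);print(n,len(q),q.min(0),q.max(0),cv2.approxPolyDP(cv2.convexHull(q.astype(np.int32)),1,True).reshape(-1,2).tolist())
```

```text
[[343, 0], [381, 222], [283, 243], [226, 15], [238, 0]]
[[0.5716, 0.3434, 0.045], [0.6215, 0.1051, 0.045], [0.5038, 0.0786, 0.045], [0.4484, 0.3288, 0.045], [0.4617, 0.343, 0.045]] [np.float64(0.1098), np.float64(0.2434), np.float64(0.1207), np.float64(0.2562), np.float64(0.0195)]
((535.1534423828125, 222.40538024902344), (123.37140655517578, 267.3117980957031), 12.482205390930176)
pad ((582.7619018554688, 126.44570922851562), (52.9886474609375, 51.17049026489258), 12.83790111541748) 78
pad ((542.0405883789062, 315.91156005859375), (50.01118087768555, 48.86354064941406), 12.459824562072754) 95
scene1 108 [268  94] [300 114] [[300, 113], [296, 113], [268, 95], [273, 95]]
side0 173 [385  96] [393 130] [[390, 130], [388, 127], [385, 102], [386, 96], [390, 98], [393, 122], [392, 129]]
```

Run:
```python
from h import *
_,Cs=load('scene1');_,Cd=load('side0')
for z in(.125,.13,.135):
    P=plane('scene',[(270,94.3),(300,112.5)],z,Cs);print(P.round(4).tolist(),np.linalg.norm(P[0]-P[1]).round(4),P.mean(0).round(4),proj('side',P,Cd).round(1).tolist())
a=rays('scene',[(270,94.3)],Cs);b=rays('side',[(388,96.5)],Cd);print(tri((a[0],a[1][0]),(b[0],b[1][0])))
```

```text
[[0.4792, -0.3586, 0.125], [0.4725, -0.2634, 0.125]] 0.0954 [ 0.4758 -0.311   0.125 ] [[388.7, 96.8], [393.1, 124.5]]
[[0.4834, -0.3518, 0.13], [0.4768, -0.2573, 0.13]] 0.0947 [ 0.4801 -0.3046  0.13  ] [[386.9, 96.5], [391.2, 124.1]]
[[0.4875, -0.345, 0.135], [0.481, -0.2513, 0.135]] 0.094 [ 0.4843 -0.2982  0.135 ] [[385.1, 96.1], [389.3, 123.8]]
(array([ 0.48096244, -0.35574715,  0.12727746]), [np.float64(0.0001414887710399471), np.float64(0.00014148877103998612)])
```

Request:
step_arm --pt "10 -21 -20 0 0 0" --pt "10 -22 -21 0 0 0" --pt "10 -22 -21 0 0 0" --pt "10 -21 -21 0 0 0" --pt "10 -21 -21 0 0 0" --pt "10 -21 -21 0 0 0" --pt "10 -21 -21 0 0 0" --pt "10 -21 -21 0 0 0" --pt "10 -21 -21 0 0 0" --pt "10 -22 -20 0 0 0" --pt "0 0 0 0 0 0" --pt "0 0 0 0 0 0" --pt "0 0 0 0 0 0"

```text
clock: 2.05
position: [0.6465, -0.0695, 0.15]
ee_rot: [-2.222, -2.219, 0.001]
force: [0.4, 0.8, 0.7]
width: 0.999
gripper_force: 0.0
```

Run:
```python
from h import *
s,C=snap('side','side2');snap('wrist','wrist2');print(observe()['position'],observe()['ee_rot'])
w,_=load('wrist2')
M=np.zeros((480,800,3),np.uint8);M[:240,:320]=cv2.resize(w,None,fx=.5,fy=.5);M[:,330:800]=cv2.resize(s[120:280,240:396],(470,480),interpolation=0)
cv2.imwrite('pics/m3.png',M[:,:,::-1])
```

```text
[ 0.64714154 -0.06815094  0.15124133] [2.22052500e+00 2.22226382e+00 1.36741305e-03]
```

View pics/m3.png

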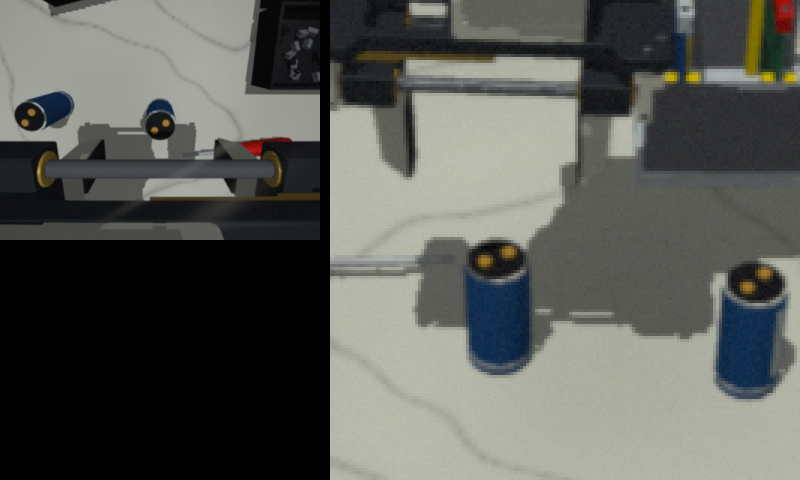

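The wrist view shows the far cap's top at about (319,247) and the near cap's at (62,226). Both should be checked against my triangulated positions.

Run:
```python
from h import *
_,C=load('wrist2');_,Cd=load('side0');_,Cs=load('scene0')
print(proj('wrist',[[.647,-.07,.08],[.4944,-.0599,.08],[.6465,-.0695,.15]],C).round(1).tolist())
print(plane('wrist',[(319,247),(62,226)],.08,C).round(4).tolist())
for a,b,c in (((319,247),(295.5,206.6),(288.2,221)),((62,226),(381,214.3),(358.7,186.3))):
    L=[(o,d[0]) for o,d in (rays('w',[a],C),rays('s',[b],Cd),rays('s',[c],Cs))];print(tri(*L),tri(L[0],L[1]),tri(L[0],L[2]))
```

```text
[[319.5, 251.4], [59.4, 234.8], [318.4, 300.0]]
[[0.6467, -0.0673, 0.08], [0.4968, -0.0546, 0.08]]
(array([ 0.64710392, -0.06808245,  0.0798575 ]), [np.float64(0.0008289292032640092), np.float64(0.0003317979821569871), np.float64(0.0009444873110561442)]) (array([ 0.64669447, -0.06695757,  0.08103864]), [np.float64(3.785425645173115e-05), np.float64(3.785425645173277e-05)]) (array([ 0.64733778, -0.06787737,  0.08011568]), [np.float64(0.00086646630310062), np.float64(0.0008664663031005137)])
(array([ 0.49619624, -0.05597455,  0.08092539]), [np.float64(0.001796730214299845), np.float64(0.0015063855418366507), np.float64(0.0015038156387547057)]) (array([ 0.49574048, -0.05530828,  0.08063162]), [np.float64(0.001450509589738776), np.float64(0.001450509589738871)]) (array([ 0.50081153, -0.0530138 ,  0.08628631]), [np.float64(0.00012804984935155524), np.float64(0.0001280498493513934)])
```

Request:
step_arm --pt "0 0 -25 0 0 0" --pt "0 0 -25 0 0 0" --pt "0 0 -25 0 0 0" --pt "0 0 -18 0 0 0" --pt "0 0 -10 0 0 0" --pt "0 0 0 0 0 0" --pt "0 0 0 0 0 0"

```text
clock: 2.73
position: [0.6474, -0.0685, 0.0485]
ee_rot: [2.22, 2.222, 0.001]
force: [0.3, 0.8, 1.2]
width: 1.002
gripper_force: 0.0
```

Request:
step_arm --pt "0 0 0 0 0 0" --pt "0 0 0 0 0 0" --pt "0 0 0 0 0 0" --pt "0 0 0 0 0 0" --pt "0 0 0 0 0 0" --pt "0 0 0 0 0 0" --pt "0 0 0 0 0 0" --pt "0 0 0 0 0 0" --gripper 0.3 --force 20

```text
clock: 3.4
position: [0.647, -0.0691, 0.0477]
ee_rot: [2.222, 2.221, -0.0]
force: [-1.0, -0.5, 0.7]
width: 0.467
gripper_force: 0.0
```

Request:
step_arm --pt "0 0 0 0 0 0" --pt "0 0 0 0 0 0" --pt "0 0 0 0 0 0" --pt "0 0 0 0 0 0"

```text
clock: 3.73
position: [0.647, -0.069, 0.0477]
ee_rot: [2.222, 2.221, 0.0]
force: [1.0, 0.1, -0.6]
width: 0.43
gripper_force: 20.0
```

Request:
step_arm --pt "0 0 10 0 0 0" --pt "0 0 20 0 0 0" --pt "0 0 25 0 0 0" --pt "-3 8 20 0 0 0" --pt "-6 18 5 0 0 0" --pt "-8 26 0 0 0 0" --pt "-10 30 0 0 0 0" --pt "-10 30 0 0 0 0" --pt "-10 30 0 0 0 0" --pt "-8 28 0 0 0 0" --pt "-5 18 0 0 0 0" --pt "-3 8 0 0 0 0" --pt "0 0 0 0 0 0" --pt "0 0 0 0 0 0"

```text
clock: 4.9
position: [0.5843, 0.1259, 0.1281]
ee_rot: [2.221, 2.221, -0.001]
force: [0.3, 0.1, -1.8]
width: 0.431
gripper_force: 20.0
```

Run:
```python
from h import *
s,C=snap('side','side3');s2,Cs=snap('scene','scene3');print(observe()['position'],observe()['width'],observe()['force'])
for im,C,n in((s,C,'side'),(s2,Cs,'scene')):
    # base of cap footprint: expected vs blue mask
    r,g,b=[im[:,:,i].astype(int) for i in range(3)];m=((b>r+30)&(b>g+15)).astype(np.uint8)
    k,l,st,c=cv2.connectedComponentsWithStats(m)
    print(n,[(st[i].tolist(),c[i].round(1).tolist()) for i in range(1,k) if st[i][4]>150 and st[i][1]>100], proj(n,[[.584,.128,.08],[.584,.128,.16],[.584,.128,.12]],C).round(1).tolist())
```

```text
[0.58464985 0.12455432 0.12787073] 0.4329675704315273 [-0.92132186 -0.25541973 -1.51026142]
side [([312, 264, 27, 35, 727], [324.4, 281.8])] [[324.9, 294.1], [325.5, 259.7], [325.2, 277.4]]
scene [([387, 240, 19, 34, 334], [397.5, 258.0])] [[393.8, 269.3], [397.1, 234.3], [395.4, 252.4]]
```

Request:
step_arm --pt "0 2 -10 0 0 0" --pt "0 0 -20 0 0 0" --pt "0 0 -20 0 0 0" --pt "0 0 -11 0 0 0" --pt "0 0 -5 0 0 0" --pt "0 0 -2 0 0 0" --pt "0 0 -2 0 0 0" --pt "0 0 0 0 0 0" --pt "0 0 0 0 0 0"

```text
clock: 5.75
position: [0.5846, 0.129, 0.0585]
ee_rot: [2.221, 2.221, 0.002]
force: [0.5, -0.5, -1.3]
width: 0.427
gripper_force: 20.0
```

Request:
step_arm --pt "0 0 -1 0 0 0" --pt "0 0 -1 0 0 0" --pt "0 0 0 0 0 0"

```text
clock: 6.0
position: [0.5841, 0.1291, 0.0559]
ee_rot: [2.221, 2.221, 0.001]
force: [0.5, 0.6, -0.4]
width: 0.434
gripper_force: 20.0
```

Request:
step_arm --pt "0 0 -0.7 0 0 0" --pt "0 0 -0.7 0 0 0" --pt "0 0 0 0 0 0" --pt "0 0 0 0 0 0"

```text
clock: 6.33
position: [0.5841, 0.129, 0.0546]
ee_rot: [2.221, 2.221, 0.0]
force: [-0.4, -0.6, 2.4]
width: 0.433
gripper_force: 20.0
```

Request:
step_arm --pt "0 0 0 0 0 0" --pt "0 0 0 0 0 0" --pt "0 0 0 0 0 0" --pt "0 0 0 0 0 0" --pt "0 0 0 0 0 0" --pt "0 0 0 0 0 0" --gripper 0.85

```text
clock: 6.83
position: [0.584, 0.1289, 0.0543]
ee_rot: [-2.222, -2.221, 0.0]
force: [-0.4, -0.7, -0.1]
width: 0.816
gripper_force: 0.0
```

Request:
step_arm --pt "0 0 10 0 0 0" --pt "0 0 25 0 0 0" --pt "0 0 35 0 0 0" --pt "0 -10 25 0 0 0" --pt "-10 -20 0 0 0 0" --pt "-10 -30 0 0 0 0" --pt "-12 -30 0 0 0 0" --pt "-15 -30 0 0 0 0" --pt "-15 -30 0 0 0 0" --pt "-12 -20 0 0 0 0" --pt "-10 -10 0 0 0 0" --pt "-4 -5 0 0 0 0" --pt "0 0 0 0 0 0" --pt "0 0 0 0 0 0" --gripper 1

```text
clock: 8.0
position: [0.4968, -0.0547, 0.1497]
ee_rot: [2.22, 2.223, 0.002]
force: [-0.7, 0.4, 1.2]
width: 0.997
gripper_force: 0.0
```

Run:
```python
from h import *
w,_=snap('wrist','wrist4');s,_=snap('side','side4');d,_=snap('scene','scene4');print(observe()['position'],observe()['ee_rot'])
M=np.zeros((600,800,3),np.uint8);M[:360,:480]=cv2.resize(w,(480,360));M[:300,490:790]=cv2.resize(s[190:340,260:410],None,fx=2,fy=2);M[310:590,490:790]=cv2.resize(d[180:320,330:480],None,fx=2,fy=2)
cv2.imwrite('pics/m4.png',M[:,:,::-1])
```

```text
[ 0.49687254 -0.05442798  0.14937217] [-2.21884941e+00 -2.22402989e+00 -1.05988355e-03]
```

View pics/m4.png

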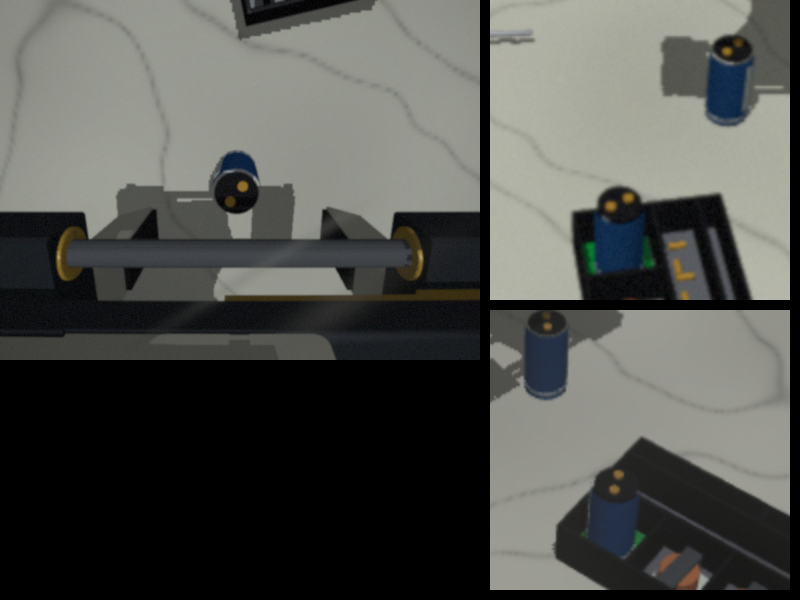

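The first cap stands upright and centred on its pad. The second cap's top is at wrist pixel (315,255).

Run:
```python
from h import *
_,C=load('wrist4');print(plane('w',[(315,254.6)],.08,C).round(4))
```

```text
[[ 0.4943 -0.0577  0.08  ]]
```

Request:
step_arm --pt "-2 -3 -10 0 0 0" --pt "0 0 -25 0 0 0" --pt "0 0 -25 0 0 0" --pt "0 0 -20 0 0 0" --pt "0 0 -15 0 0 0" --pt "0 0 -6 0 0 0" --pt "0 0 0 0 0 0" --pt "0 0 0 0 0 0"

```text
clock: 8.82
position: [0.4945, -0.0585, 0.0486]
ee_rot: [-2.221, -2.222, -0.0]
force: [0.3, 0.9, 0.6]
width: 1.003
gripper_force: 0.0
```

Request:
step_arm --pt "0 0 0 0 0 0" --pt "0 0 0 0 0 0" --pt "0 0 0 0 0 0" --pt "0 0 0 0 0 0" --pt "0 0 0 0 0 0" --pt "0 0 0 0 0 0" --pt "0 0 0 0 0 0" --pt "0 0 0 0 0 0" --pt "0 0 0 0 0 0" --pt "0 0 0 0 0 0" --pt "0 0 0 0 0 0" --pt "0 0 0 0 0 0" --gripper 0.3 --force 20

```text
clock: 9.82
position: [0.494, -0.059, 0.0483]
ee_rot: [2.222, 2.221, 0.0]
force: [1.1, 0.1, -1.1]
width: 0.427
gripper_force: 20.0
```

Request:
step_arm --pt "0 0 12 0 0 0" --pt "0 0 25 0 0 0" --pt "0 0 30 0 0 0" --pt "0 0 30 0 0 0" --pt "2 15 20 0 0 0" --pt "4 28 0 0 0 0" --pt "5 36 0 0 0 0" --pt "5 38 0 0 0 0" --pt "5 38 0 0 0 0" --pt "5 38 0 0 0 0" --pt "5 38 0 0 0 0" --pt "5 38 0 0 0 0" --pt "5 38 0 0 0 0" --pt "4 34 0 0 0 0" --pt "3 22 0 0 0 0" --pt "1 12 0 0 0 0" --pt "0 0 0 0 0 0" --pt "0 0 0 0 0 0" --pt "0 0 0 0 0 0"

```text
clock: 11.4
position: [0.5433, 0.3135, 0.1651]
ee_rot: [2.223, 2.218, -0.002]
force: [-0.1, 0.2, -1.7]
width: 0.43
gripper_force: 20.0
```

Request:
step_arm --pt "0 2 -12 0 0 0" --pt "0 0 -25 0 0 0" --pt "0 0 -25 0 0 0" --pt "0 0 -22 0 0 0" --pt "0 0 -12 0 0 0" --pt "0 0 -6 0 0 0" --pt "0 0 -3 0 0 0" --pt "0 0 -2 0 0 0" --pt "0 0 0 0 0 0" --pt "0 0 0 0 0 0"

```text
clock: 12.23
position: [0.5436, 0.3183, 0.0594]
ee_rot: [2.221, 2.221, 0.003]
force: [-0.1, -1.0, -0.6]
width: 0.434
gripper_force: 20.0
```

Request:
step_arm --pt "0 0 -1 0 0 0" --pt "0 0 0 0 0 0" --pt "0 0 0 0 0 0"

```text
clock: 12.48
position: [0.5432, 0.3181, 0.0578]
ee_rot: [2.221, 2.221, 0.001]
force: [-1.0, -0.7, -1.6]
width: 0.429
gripper_force: 20.0
```

Request:
step_arm --pt "0 0 -0.7 0 0 0" --pt "0 0 0 0 0 0" --pt "0 0 0 0 0 0"

```text
clock: 12.73
position: [0.543, 0.318, 0.0566]
ee_rot: [2.221, 2.221, -0.0]
force: [0.2, 0.3, -1.7]
width: 0.431
gripper_force: 20.0
```

Request:
step_arm --pt "0 0 -0.7 0 0 0" --pt "0 0 0 0 0 0" --pt "0 0 0 0 0 0"

```text
clock: 12.98
position: [0.543, 0.318, 0.0559]
ee_rot: [2.221, 2.221, -0.0]
force: [-0.2, -0.2, -1.2]
width: 0.428
gripper_force: 20.0
```

Request:
step_arm --pt "0 0 -0.7 0 0 0" --pt "0 0 0 0 0 0" --pt "0 0 0 0 0 0"

```text
clock: 13.23
position: [0.5431, 0.318, 0.0554]
ee_rot: [2.221, 2.221, 0.0]
force: [0.3, 0.1, 1.2]
width: 0.43
gripper_force: 20.0
```

Request:
step_arm --pt "0 0 0 0 0 0" --pt "0 0 0 0 0 0" --pt "0 0 0 0 0 0" --pt "0 0 0 0 0 0" --pt "0 0 0 0 0 0" --pt "0 0 0 0 0 0" --pt "0 0 10 0 0 0" --pt "0 0 25 0 0 0" --pt "0 0 35 0 0 0" --pt "0 0 35 0 0 0" --pt "0 0 35 0 0 0" --pt "0 -20 30 0 0 0" --pt "-3 -34 15 0 0 0" --pt "-3 -36 10 0 0 0" --pt "-4 -38 0 0 0 0" --pt "-4 -38 0 0 0 0" --pt "-4 -38 0 0 0 0" --pt "-4 -38 0 0 0 0" --gripper 0.85

```text
clock: 14.73
position: [0.5205, 0.0742, 0.2513]
ee_rot: [2.221, 2.221, 0.002]
force: [1.3, 0.2, 0.0]
width: 0.85
gripper_force: 0.0
```

Request:
step_arm --pt "-4 -38 0 0 0 0" --pt "-4 -38 0 0 0 0" --pt "-4 -38 0 0 0 0" --pt "-4 -38 0 0 0 0" --pt "-4 -38 0 0 0 0" --pt "-4 -38 0 0 0 0" --pt "-4 -38 0 0 0 0" --pt "-4 -38 0 0 0 0" --pt "-4 -38 0 0 0 0" --pt "-3 -32 0 0 0 0" --pt "-3 -20 0 0 0 0" --pt "0 -10 0 0 0 0" --pt "0 0 0 0 0 0" --pt "0 0 0 0 0 0" --pt "0 0 0 0 0 0"

```text
clock: 15.98
position: [0.4798, -0.3258, 0.2504]
ee_rot: [-2.218, -2.224, -0.002]
force: [0.6, 0.1, -0.3]
width: 0.848
gripper_force: 0.0
```

Run:
```python
from h import *
print(observe()['position'],observe()['ee_rot'])
w,_=snap('wrist','wrist5');s,_=snap('side','side5');d,_=snap('scene','scene5')
M=np.zeros((600,800,3),np.uint8);M[:360,:480]=cv2.resize(w,(480,360));M[:400,490:790]=cv2.resize(s[270:470,280:430],None,fx=2,fy=2);M[365:595,:480]=cv2.resize(d[200:392,300:700-140],(480,230))[:, :480]
cv2.imwrite('pics/m5.png',M[:,:,::-1])
```

```text
[ 0.47980648 -0.32580799  0.25036002] [-2.21831615e+00 -2.22372808e+00 -1.79677257e-03]
```

View pics/m5.png

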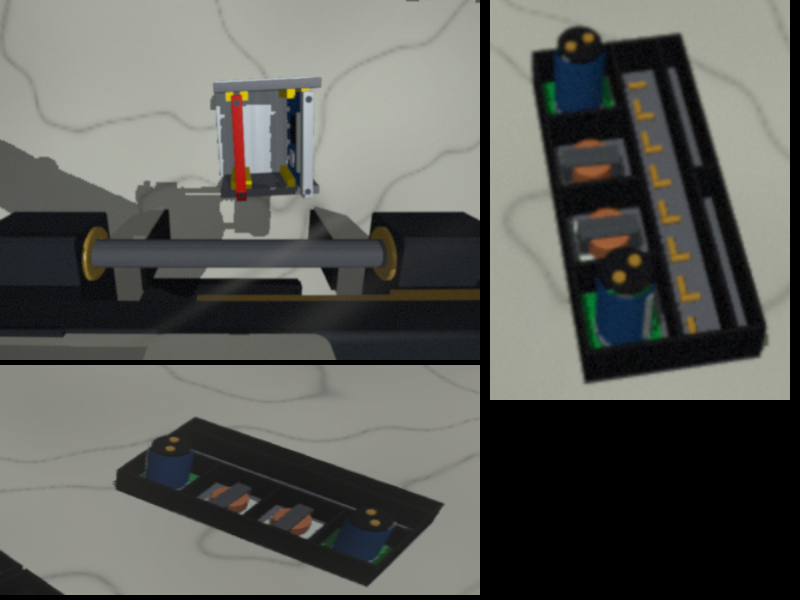

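Both caps stand upright on their pads. The wrist view shows the red rail fully visible, running from about (313,127) to (321,263).

Run:
```python
from h import *
w,C=load('wrist5');r,g,b=[w[:,:,i].astype(int) for i in range(3)];m=((r>g+90)&(r>b+80));v,u=np.nonzero(m)
print(len(u),u.min(),u.max(),v.min(),v.max())
for z in (.125,.13):
    q=plane('w',np.c_[u,v],z,C)[:,:2]*1000;R=cv2.minAreaRect(q.astype(np.float32));print(z,R,q.mean(0))
for y in range(v.min(),v.max()+1,12): print(y,u[v==y].min(),u[v==y].max(),end=' | ')
_,Cs=load('scene1');_,Cd=load('side0')
k=v<v.min()+4; e=(u[k].mean(),v.min()); print('\nfar',e)
k=v>v.max()-4; f=(u[k].mean(),v.max()); print(f)
# top end in wrist (small v) is y+ end
for p,sp in ((e,(300,112.5)),(f,(270,94.3))):
    a=rays('w',[p],C);b=rays('s',[sp],Cs);print(tri((a[0],a[1][0]),(b[0],b[1][0])))
# crate slots
ce=np.array([536,216]);t=np.radians(12.4);Rm=np.array([[np.cos(t),-np.sin(t)],[np.sin(t),np.cos(t)]])
print([ (ce+Rm@[-51,y]).round(1) for y in (64,-64)])
```

```text
1597 309 327 127 256
0.125 ((478.9356689453125, -302.15093994140625), (9.3114652633667, 91.77539825439453), 2.8657686710357666) [ 478.86052901 -302.04511693]
0.13 ((478.9448547363281, -301.3255310058594), (9.147096633911133, 90.15550231933594), 2.8657660484313965) [ 478.87102536 -301.22157653]
127 311 320 | 139 309 322 | 151 310 322 | 163 310 322 | 175 311 323 | 187 312 323 | 199 312 324 | 211 313 325 | 223 314 325 | 235 314 326 | 247 315 327 | 
far (np.float64(315.1020408163265), np.int64(127))
(np.float64(321.1304347826087), np.int64(256))
(array([ 0.47706385, -0.25653791,  0.13056139]), [np.float64(0.00020458179962252188), np.float64(0.00020458179962262442)])
(array([ 0.48317853, -0.34739439,  0.13156531]), [np.float64(0.002559644393287964), np.float64(0.002559644393287957)])
[array([472.4, 267.6]), array([499.9, 142.5])]
```

Request:
step_arm --pt "0 10 -5 0 0 0.05" --pt "-1 11 -15 0 0 0" --pt "0 0 -25 0 0 0" --pt "0 0 -25 0 0 0" --pt "0 0 -25 0 0 0" --pt "0 0 -20 0 0 0" --pt "0 0 -15 0 0 0" --pt "0 0 -8 0 0 0" --pt "0 0 -5 0 0 0" --pt "0 0 0 0 0 0" --pt "0 0 0 0 0 0" --gripper 0.5

```text
clock: 17.05
position: [0.4785, -0.307, 0.1079]
ee_rot: [2.164, 2.276, 0.001]
force: [-0.7, -0.3, -0.0]
width: 0.5
gripper_force: 0.0
```

Request:
step_arm --pt "0 0 0 0 0 0" --pt "0 0 0 0 0 0" --pt "0 0 0 0 0 0" --pt "0 0 0 0 0 0" --pt "0 0 0 0 0 0" --pt "0 0 0 0 0 0" --pt "0 0 0 0 0 0" --pt "0 0 0 0 0 0" --gripper 0 --force 30

```text
clock: 17.72
position: [0.4783, -0.307, 0.1074]
ee_rot: [2.165, 2.276, 0.0]
force: [0.5, 0.3, -0.1]
width: 0.105
gripper_force: 30.0
```

Run:
```python
from h import *
o=observe();print(o['position'],o['ee_rot'],o['width']*92,o['gripper_force'],o['force'],o['ft_torque'])
w,C=snap('wrist','wrist6');r,g,b=[w[:,:,i].astype(int) for i in range(3)];m=((r>g+90)&(r>b+80));v,u=np.nonzero(m)
for y in range(v.min(),v.max()+1,8):
    k=u[v==y]
    if len(k): print(y,k.min(),k.max(),plane('w',[((k.min()+k.max())/2,y)],.13,C)[0,:2].round(4))
```

```text
[ 0.47830769 -0.30703606  0.10738295] [2.16480751e+00 2.27595930e+00 4.55384472e-04] 9.634997673587309 29.99944657087326 [ 0.45960113  0.26451926 -0.12049255] [ 0.00316301 -0.22995514 -0.0042985 ]
182 312 327 [ 0.4757 -0.2549]
190 305 331 [ 0.4753 -0.2576]
198 305 331 [ 0.4754 -0.2603]
206 305 331 [ 0.4756 -0.263 ]
214 305 331 [ 0.4757 -0.2658]
222 305 331 [ 0.4759 -0.2685]
230 305 331 [ 0.476  -0.2714]
238 305 331 [ 0.4761 -0.2742]
246 305 331 [ 0.4763 -0.2771]
254 305 331 [ 0.4764 -0.28  ]
262 305 331 [ 0.4766 -0.283 ]
270 305 329 [ 0.4764 -0.286 ]
278 305 328 [ 0.4763 -0.289 ]
286 307 330 [ 0.4772 -0.292 ]
294 310 330 [ 0.4779 -0.295 ]
302 309 324 [ 0.4768 -0.2982]
310 306 328 [ 0.4771 -0.3014]
390 323 325 [ 0.4815 -0.335 ]
```

Request:
step_arm --pt "0 0 4 0 0 0" --pt "0 0 8 0 0 0" --pt "0 0 15 0 0 0" --pt "0 0 20 0 0 0" --pt "0 0 20 0 0 0" --pt "0 0 20 0 0 0" --pt "0 0 15 0 0 0" --pt "0 0 6 0 0 0" --pt "0 0 0 0 0 0"

```text
clock: 18.52
position: [0.4786, -0.3075, 0.217]
ee_rot: [2.164, 2.274, 0.001]
force: [0.2, 0.9, -0.7]
width: 0.108
gripper_force: 30.0
```

Request:
step_arm --pt "0 10 0 0 0 0" --pt "1 20 0 0 0 0" --pt "1 30 0 0 0 0.016" --pt "2 33 0 0 0 0.02" --pt "2 33 0 0 0 0.02" --pt "2 33 0 0 0 0.02" --pt "2 33 0 0 0 0.02" --pt "2 33 0 0 0 0.02" --pt "2 33 0 0 0 0.02" --pt "2 33 0 0 0 0.02" --pt "2 33 0 0 0 0.01" --pt "2 33 -10 0 0 0" --pt "1 33 -10 0 0 0" --pt "0 30 -10 0 0 0" --pt "0 20 -10 0 0 0" --pt "0 9 -5 0 0 0" --pt "0 0 0 0 0 0" --pt "0 0 0 0 0 0" --pt "0 0 0 0 0 0"

```text
clock: 20.1
position: [0.4991, 0.1402, 0.1703]
ee_rot: [1.971, 2.446, -0.001]
force: [-0.6, -0.2, -0.7]
width: 0.108
gripper_force: 30.0
```

Run:
```python
from h import *
o=observe();print(o['position'],o['ee_rot'],o['width']*92,o['force'])
w,C=snap('wrist','wrist7');snap('side','side7');snap('scene','scene7')
cv2.imwrite('pics/w7.png',w[:,:,::-1])
```

```text
[0.4990855  0.14015132 0.17032204] [ 1.97117243e+00  2.44553850e+00 -1.35328886e-03] 9.95442688959697 [-0.62725726 -0.17871839 -0.70717976]
```

View pics/w7.png

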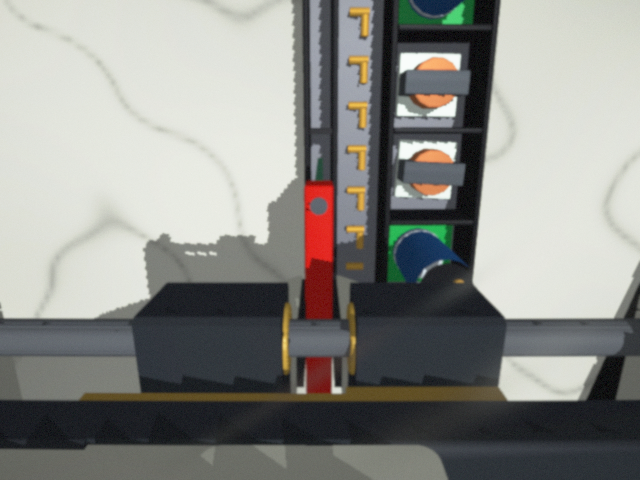

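Run:
```python
from h import *
w,C=load('wrist7');g=w.max(2).astype(int)
L=[];R=[];F0=[];F1=[]
for y in range(5,121,5):
    row=g[y]; 
    if y<20 or y%20==0: print(y,row[290:345].tolist())
    a=next(u for u in range(280,330) if row[u]<60 and row[u+1]<60); L.append((a-.5,y))
    f=[u for u in range(a+2,335) if row[u]>65]; F0.append((f[0]-.5 if f else np.nan,y)); F1.append((f[-1]+.5 if f else np.nan,y))
    b=next(u for u in range(520,470,-1) if row[u]<60 and row[u-1]<60); R.append((b+.5,y))
def line(P,z,nm):
    X=plane('w',[p for p in P if p[0]==p[0]],z,C)[:,:2]
    k=np.polyfit(X[:,1],X[:,0],1); res=X[:,0]-np.polyval(k,X[:,1]); X=X[abs(res)<.002]; k=np.polyfit(X[:,1],X[:,0],1)
    print(nm,'yaw',np.degrees(np.arctan(-k[0])).round(2),'x at y=.1425',np.polyval(k,.1425).round(4),'at .3',np.polyval(k,.3).round(4),'rms',res.std().round(5))
line(L,.045,'near');line(R,.045,'far');line(F0,.004,'slotfloor L');line(F1,.004,'slotfloor R')
r,gg,b=[w[:,:,i].astype(int) for i in range(3)];m=((r>gg+90)&(r>b+80));Q=[]
for y in range(200,285,4):
    k=np.nonzero(m[y])[0]; Q.append(((k.min()+k.max())/2,y))
line(Q,.1703+.023,'rail')
print('rail end row',np.nonzero(m.any(1))[0].min(),plane('w',[(318,180)],.193,C), 'divider',plane('w',[(318,130)],.045,C))
print('cam',-C[2][:3,:3].T@C[2][:3,3])
```

```text
5 [220, 215, 198, 161, 134, 120, 117, 116, 119, 117, 112, 103, 78, 54, 53, 55, 56, 51, 61, 100, 142, 162, 169, 166, 172, 168, 171, 161, 147, 118, 95, 80, 80, 85, 83, 80, 80, 77, 81, 73, 61, 42, 30, 40, 48, 54, 58, 67, 101, 147, 168, 172, 172, 175, 175]
10 [219, 207, 173, 138, 120, 121, 122, 120, 120, 121, 116, 107, 82, 56, 49, 57, 55, 50, 52, 88, 138, 162, 170, 168, 172, 173, 169, 170, 170, 160, 132, 102, 87, 84, 79, 81, 85, 80, 79, 76, 58, 40, 32, 38, 43, 57, 62, 77, 115, 152, 169, 175, 178, 173, 178]
15 [222, 221, 217, 199, 159, 130, 123, 123, 122, 121, 120, 107, 84, 57, 50, 57, 56, 50, 49, 92, 137, 163, 170, 172, 171, 171, 171, 170, 156, 124, 97, 84, 81, 80, 80, 82, 82, 79, 80, 73, 59, 40, 31, 38, 48, 55, 64, 75, 112, 153, 168, 174, 176, 177, 177]
20 [223, 222, 200, 163, 133, 123, 119, 123, 121, 122, 122, 111, 86, 63, 49, 55, 54, 50, 53, 93, 139, 163, 171, 170, 171, 170, 172, 168, 162, 144, 125, 101, 87, 82, 81, 82, 80, 80, 82, 71, 61, 36, 33, 40, 54, 54, 64, 72, 113, 150, 170, 177, 178, 175, 175]
40 [225, 227, 223, 208, 169, 139, 123, 124, 126, 120, 121, 113, 91, 67, 49, 52, 54, 
[... 934 characters left out ...]
1]
120 [232, 232, 229, 223, 196, 154, 134, 130, 130, 130, 130, 125, 118, 98, 68, 49, 55, 52, 45, 49, 91, 135, 160, 168, 168, 169, 165, 165, 159, 140, 119, 101, 86, 82, 81, 79, 84, 82, 79, 73, 55, 41, 34, 43, 52, 56, 63, 99, 139, 163, 168, 170, 171, 172, 172]
near yaw 12.63 x at y=.1425 0.4887 at .3 0.4534 rms 0.00024
far yaw 12.45 x at y=.1425 0.6138 at .3 0.5791 rms 0.00022
slotfloor L yaw 12.56 x at y=.1425 0.491 at .3 0.4559 rms 0.00021
slotfloor R yaw 12.65 x at y=.1425 0.5069 at .3 0.4716 rms 0.0
rail yaw 11.84 x at y=.1425 0.498 at .3 0.465 rms 8e-05
rail end row 182 [[0.48724686 0.19184049 0.193     ]] divider [[0.48377844 0.20565435 0.045     ]]
cam [0.48388438 0.20932583 0.3280808 ]
```

The view shows the near slot's inner edges at u≈309 to 330 and the rail end at row 182. The rail needs +1.2 mm in x and about +0.5° of yaw.

Request:
step_arm --pt "1.2 0 0 0 0 0.008" --pt "0 0 -8 0 0 0" --pt "0 0 -8 0 0 0" --pt "0 0 -6 0 0 0" --pt "0 0 0 0 0 0" --pt "0 0 0 0 0 0" --pt "0 0 0 0 0 0"

```text
clock: 20.83
position: [0.5002, 0.142, 0.1481]
ee_rot: [-1.959, -2.456, 0.0]
force: [-0.4, 0.6, -1.5]
width: 0.107
gripper_force: 30.0
```

Run:
```python
from h import *
o=observe();print(o['position'],o['ee_rot'],o['force'],o['ft_torque'])
w,C=snap('wrist','wrist8');g=w.max(2).astype(int);r,gg,b=[w[:,:,i].astype(int) for i in range(3)];m=((r>gg+90)&(r>b+80))
def line(P,z,nm):
    X=plane('w',P,z,C)[:,:2];k=np.polyfit(X[:,1],X[:,0],1);print(nm,np.degrees(np.arctan(-k[0])).round(2),np.polyval(k,.1425).round(4),np.std(X[:,0]-np.polyval(k,X[:,1])).round(5))
M=[]
for y in range(5,100,5):
    row=g[y];a=next(u for u in range(270,340) if row[u]<60 and row[u+1]<60)
    f=[u for u in range(a+2,a+38) if row[u]>80 ]
    f0=f[0]; f1=next(u for u in range(f0+10,f0+45) if row[u]<60); M.append(((f0-.5+f1-.5)/2,y))
    if y%30==0: print(y,a,f0,f1)
line(M,.045,'slot')
Q=[]
y0=np.nonzero(m.sum(1)>8)[0].min()
for y in range(y0+15,285,4):
    k=np.nonzero(m[y])[0]; Q.append(((k.min()+k.max())/2,y))
line(Q,o['position'][2]+.023,'rail')
```

```text
[0.50017867 0.14200799 0.14813221] [-1.95913696e+00 -2.45574615e+00  4.09615199e-04] [-0.41629921  0.57643798 -1.51440447] [ 0.03220705 -0.01410352 -0.02024252]
30 302 308 331
60 302 308 331
90 302 308 330
slot 12.66 0.4993 8e-05
rail 12.74 0.4996 8e-05
```

Request:
step_arm --pt "-0.2 0 -4 0 0 0" --pt "0 0 -6 0 0 0" --pt "0 0 -6 0 0 0" --pt "0 0 -4 0 0 0" --pt "0 0 0 0 0 0" --pt "0 0 0 0 0 0"

```text
clock: 21.38
position: [0.4997, 0.1419, 0.1278]
ee_rot: [-1.959, -2.455, 0.001]
force: [-0.7, -0.7, -0.5]
width: 0.103
gripper_force: 30.0
```

Request:
step_arm --pt "0 0 -6 0 0 0" --pt "0 0 -6 0 0 0" --pt "0 0 -5 0 0 0" --pt "0 0 -3 0 0 0" --pt "0 0 -2 0 0 0" --pt "0 0 0 0 0 0" --pt "0 0 0 0 0 0"

```text
clock: 21.97
position: [0.5, 0.142, 0.1062]
ee_rot: [-1.959, -2.456, 0.0]
force: [0.0, 0.9, -1.3]
width: 0.106
gripper_force: 30.0
```

Request:
step_arm --pt "0 0 -1.5 0 0 0" --pt "0 0 -1.5 0 0 0" --pt "0 0 -1 0 0 0" --pt "0 0 0 0 0 0" --pt "0 0 0 0 0 0"

```text
clock: 22.38
position: [0.5, 0.142, 0.1022]
ee_rot: [-1.959, -2.456, 0.0]
force: [0.2, 0.2, -1.8]
width: 0.106
gripper_force: 30.0
```

Request:
step_arm --pt "0 0 -0.7 0 0 0" --pt "0 0 0 0 0 0" --pt "0 0 0 0 0 0"

```text
clock: 22.63
position: [0.5, 0.142, 0.1015]
ee_rot: [1.959, 2.456, 0.0]
force: [0.4, 0.1, -1.3]
width: 0.11
gripper_force: 30.0
```

Request:
step_arm --pt "0 0 -0.6 0 0 0" --pt "0 0 0 0 0 0" --pt "0 0 0 0 0 0"

```text
clock: 22.88
position: [0.5004, 0.142, 0.1013]
ee_rot: [1.959, 2.455, 0.001]
force: [0.5, -1.2, 3.9]
width: 0.102
gripper_force: 30.0
```

Request:
step_arm --pt "0 0 -0.4 0 0 0" --pt "0 0 0 0 0 0" --pt "0 0 0 0 0 0"

```text
clock: 23.13
position: [0.5007, 0.1421, 0.1013]
ee_rot: [1.959, 2.455, 0.002]
force: [-1.1, -1.0, 8.1]
width: 0.105
gripper_force: 30.0
```

Request:
step_arm --pt "0 0 0.6 0 0 0" --pt "0 0 0 0 0 0" --pt "0 0 0 0 0 0" --force 5

```text
clock: 23.38
position: [0.5002, 0.142, 0.1013]
ee_rot: [1.959, 2.455, 0.001]
force: [0.7, -0.8, 4.0]
width: 0.108
gripper_force: 5.0
```

Request:
step_arm --pt "0 0 0 0 0 0" --pt "0 0 0 0 0 0" --pt "0 0 0 0 0 0" --gripper 0.16

```text
clock: 23.63
position: [0.4998, 0.1419, 0.1009]
ee_rot: [-1.959, -2.456, 0.001]
force: [0.5, 0.3, -1.0]
width: 0.159
gripper_force: 0.0
```

Request:
step_arm --pt "0 0 0 0 0 0" --pt "0 0 0 0 0 0" --pt "0 0 0 0 0 0" --gripper 0.22

```text
clock: 23.88
position: [0.4999, 0.142, 0.1011]
ee_rot: [-1.959, -2.456, 0.0]
force: [0.4, 0.0, 0.7]
width: 0.214
gripper_force: 0.0
```

Request:
step_arm --pt "0 0 0 0 0 0" --pt "0 0 0 0 0 0" --pt "0 0 0 0 0 0" --gripper 0.3

```text
clock: 24.13
position: [0.5, 0.142, 0.1011]
ee_rot: [1.959, 2.456, 0.0]
force: [0.3, 0.4, -0.4]
width: 0.297
gripper_force: 0.0
```

Request:
step_arm --pt "0 0 0 0 0 0" --pt "0 0 0 0 0 0" --pt "0 0 0 0 0 0" --pt "0 0 0 0 0 0" --pt "0 0 0 0 0 0" --gripper 0.55

```text
clock: 24.55
position: [0.5, 0.142, 0.1012]
ee_rot: [1.959, 2.456, 0.0]
force: [-0.6, -0.4, 0.1]
width: 0.538
gripper_force: 0.0
```

Run:
```python
from h import *
w,_=snap('wrist','wrist9');s,_=snap('side','side9');o=observe();print(o['position'],o['width'],o['force'])
M=np.zeros((480,800,3),np.uint8);M[:300,:400]=cv2.resize(w,(400,300));M[:480,410:800]=cv2.resize(s[230:470,270:465],(390,480))
cv2.imwrite('pics/m6.png',M[:,:,::-1])
```

```text
[0.50003643 0.14197258 0.10116254] 0.5446153350668863 [-0.44622132  0.2444895  -0.12866688]
```

View pics/m6.png

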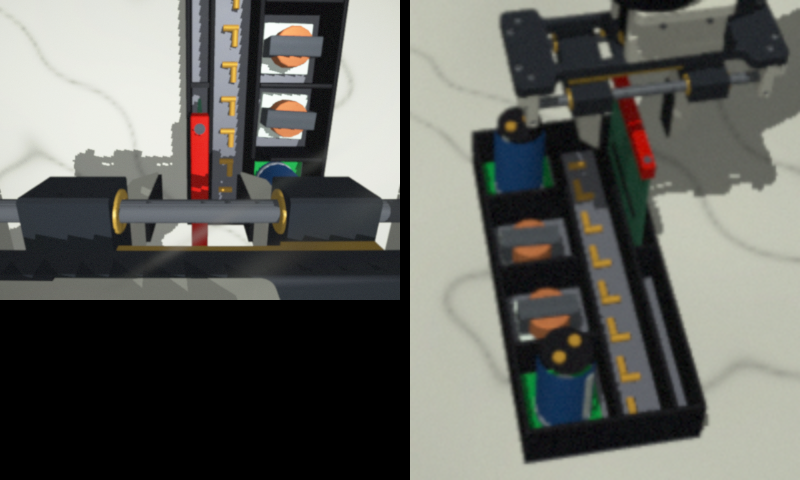

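The board stands almost upright in the right slot, clear of the open fingers. The arm goes straight up and the job is checked once more.

Request:
step_arm --pt "0 0 5 0 0 0" --pt "0 0 10 0 0 0" --pt "0 0 20 0 0 0" --pt "0 0 25 0 0 0" --pt "0 0 30 0 0 0" --pt "0 0 30 0 0 0" --pt "0 -20 30 0 0 0" --pt "0 -30 20 0 0 0" --pt "0 -40 0 0 0 0" --pt "0 -40 0 0 0 0" --pt "0 -40 0 0 0 0" --pt "0 -30 0 0 0 0" --pt "0 0 0 0 0 0" --pt "0 0 0 0 0 0" --pt "0 0 0 0 0 0" --pt "0 0 0 0 0 0" --pt "0 0 0 0 0 0"

```text
clock: 26.07
position: [0.5001, -0.0565, 0.2713]
ee_rot: [-1.956, -2.458, -0.001]
force: [0.2, -0.1, 0.5]
width: 0.551
gripper_force: 0.0
```

Run:
```python
from h import *
s,_=snap('side','side10');d,_=snap('scene','scene10')
M=np.zeros((480,800,3),np.uint8);M[:,:390]=cv2.resize(s[230:470,270:465],(390,480));M[:,400:]=cv2.resize(d[160:400,340:540],(400,480))
cv2.imwrite('pics/m7.png',M[:,:,::-1])
```

```text
(no output)
```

View pics/m7.png

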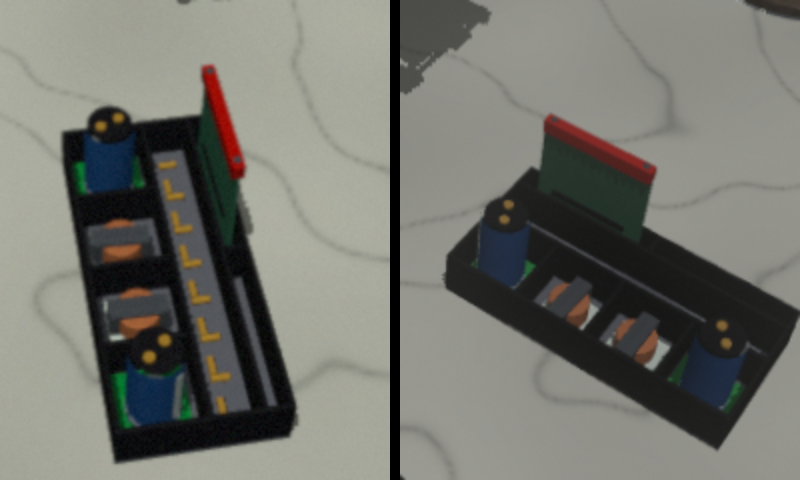

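Both views show the two caps upright on their pads, and the board seated rail up in the right slot. The chokes haven't moved.

```bash
python3 -c "
from cell import job;print(job.sign_off())"
```

```text
the job is handed in; nothing more can be done
None
```

The job is handed in at about 26 s of the 66 s allowed: one capacitor stands upright on each green pad, and the green board is rail up on the floor of the right (-y) narrow cell; sign-off gave no verdict.

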